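Load a pipe adapter into the gauge dial and index it one click

TASK

Take the slimmer of the two loose steel pipe adapters, put it spigot down in the empty pocket at the loading station of the dial and press it, firmly but without forcing, past the spring catch until its hex collar sits flush on the pocket rim. Then turn the dial by its bar handle one click clockwise (seen from above), so that the adapter rests at the gauge head, and let go. Leave the wide adapter, the nut and the spanner where they are.

Things in the scene. Friction and masses are not known exactly. Their poses are not given: they have to be found in the camera images.
- adapter_mid (a point): Centre (half-way up, 39 mm above its foot) of the slim steel pipe adapter to load: loose, upright on the bench, 78 mm tall, 0.14 to 0.28 kg; z is its axis, up. From its foot: round spigot 28 mm long (20 to 24 mm diameter); hex collar 36 mm over corners, from 28 to 38 mm; round neck 22 mm diameter, from 38 to 78 mm.
- adapter_neck (a point): Middle of the slim adapter's round neck, the part to grip: 22 mm diameter, 40 mm long, 58 mm above the foot; the hex collar begins 20 mm below this point. z up the axis.
- adapter_foot (a point): Centre of the slim adapter's foot (end of the spigot). Spigot from the foot up: 15 mm diameter bevelled out to 19.6 mm at 2.5 mm, straight to 10.6 mm, widening to 24 mm at 15.4 mm, then 24 mm up to the collar but for a groove 2.2 mm deep, from 15.6 to 22.6 mm above the foot.
- pocket_mouth (a point): Centre of the top rim of the pocket to load: an upright aluminium sleeve on the dial, 35 mm outside, bore 25 mm (20.6 mm in the lowest 11 mm), 30 mm deep, rim 76 mm above the bench, 95 mm from the dial's axis; it turns with the dial. It starts at the loading station, nearest the robot. z up; x towards the dial's axis. Fully home, the collar lies on the rim (a hard stop) and adapter_mid is 11 mm above.
- catch (a point): Outermost of six spring balls round that pocket's wall, 12 mm below the rim, standing 1.8 mm into the bore. The spigot goes in easily for 24 mm; then its widening meets the balls. Pressing on takes force rising to 14 to 22 N at about 1.5 mm short of home; there it gives and snaps home, and force climbs again. Ramming the collar on the rim with a peak over 80 N counts as forced.
- handle (a point): Point on the dial's axis on its black bar handle, 102 mm above the bench. The bar is 50 mm long along this point's x, 14 mm thick along its y, and spans 78 to 118 mm above the bench. It turns with the dial. Adapters in the dial reach 126 mm above the bench, 95 mm from the axis.
- dial (a joint): Angle of the dial, rad: 0 at its starting notch, growing clockwise seen from above. Aluminium plate, 244 mm diameter, top 46 mm above the bench, eight pockets 0.785 rad apart; three on the far side hold adapters fixed for good. A spring detent holds it in a notch every 0.785 rad: about 0.18 N m turns it out, and past half-way (0.39 rad) it pulls itself into the next.
- gauge_station (a point): Fixed point where the centre of the pocket's rim must come to rest, before the gauge head, one click clockwise of the loading station.
- base: Fixed round grey housing under the dial, 260 mm diameter, origin on the bench under the dial's axis; -x points to the loading station. It carries the gauge head, a black sensor block on a post 116 mm tall, 131 to 168 mm from the axis behind the gauge station.
- wide_mid (a point): Centre (39 mm above the bench) of the wide adapter, which stays where it is: same shape and height, loose and upright, but spigot 34 mm, collar 48 mm over corners and neck 30 mm in diameter.
- nut: Loose steel hex nut, 32 mm over corners, 14 mm tall, lying on the bench; stays where it is. Origin under its centre.
- spanner: Loose steel spanner, 200 mm long, lying on the bench; stays where it is. Origin under its middle, x along it.

How it is judged:
By the outcome, as a careful person would: the job done as asked, in the order asked, and still so for the second after the job is handed in, with the robot touching nothing.
It also fails if it takes over 69 s, if anything falls off the work surface, if the arm or the gripper's body presses on something with over 40 N, if the wrist force passes 120 N, or if a joint passes its speed limit or range.

ROBOT

A 6-joint arm with a two-finger parallel gripper is mounted at the origin on the work surface. World frame = base frame: x ahead of the robot, y to its left, z up, the work surface at z = 0. Lengths are in mm, angles in rad, forces in N, time in s.
With the tool pointing down it reaches from about 350 to 875 mm from the base axis. Payload 4.2 kg.
Tool frame: the origin (TCP) lies at the very end of the fingers, on their centre line; the grasp point (between the pads) lies 19 mm behind it; z points along the fingers, y is the direction in which the jaws open and shut (so a half turn about z gives the same grasp; the last joint's range is limited). The gripper opens to 85 mm and grips with 20 to 120 N. Pads are 22 mm wide; open, the fingers measure 114 mm over their backs; the gripper's body (76 mm by 85 mm) begins 54 mm behind the grasp point. The pads swing forward as they close: fully open they stand 13 mm farther back than shut.
Start: joints at [-0.984, 0.385, 0.008, 0, -1.194, -0.259], TCP at [201.241, -591.694, 231.312] pointing down, gripper open.
Joint ranges: [-3.14, 3.14], [-1.21, 2.06], [-1.07, 1.41], [-3.16, 2.05], [-2.99, -0.16], [-3.1, 3.1]. Speed limits (rad/s): [2.79, 2.79, 3.14, 3.14, 3.14, 3.14].

INTERFACE

Orientations are given as a unit quaternion [x, y, z, w].
In Python, from bench import arm, optics, job gives the robot as it stands.
- The arm moves only by the tool send_rows, never from a script. Its argument "steps" is a list that holds one entry, the list of rows, each a list of 5 numbers: the shift along the tool's x, y, z in cm, then the turn about the tool's z in rad, then the opening, from 0 (shut) to 1 (fully open). A call has 1 to 10 rows; each row shifts and turns the pose as measured when the row begins, along the tool's axes as they then stand; what a row does not reach is not made up. A row lasts 1/12 s, in which the tool goes at most 41.7 mm and 7.16 degrees, less where a joint would pass 70% of its speed; a pose out of reach is approached as far as the arm can. A call with a gripper value outside its range is refused whole. The fingers move at their own pace and stop on an object; the grip force is fixed at half the most. Time passes only in rows, so rows that do not move let the fingers close. It gives the time, the measured TCP pose, the force and the opening at its end, in the units of the state.
- arm.read_state(): the state, without advancing time (a new reading comes with each control period).
- optics.get_image(name): name is "scene" or "top" or "wrist"; returns (picture, depth): 384x512x3 uint8, blue, green, red; 384x512 float32, mm along the optical axis (not along the pixel's ray), 0 where there is no reading.
- optics.get_calibration(name): a dict with "K" (3x3 intrinsics, pixels), "k1" (the pictures are not rectified: a ray, as slopes to the right and down, at radius r is drawn at 1 + k1 r^2 times it, then the intrinsics apply), "rvec" (rotation vector, rad) and "tvec" (3), from world to camera coordinates, as OpenCV has them; the wrist camera has in their place "hand_eye" (4x4, takes a point from camera to tool coordinates, whose origin is the TCP and whose axes are the flange's). Camera axes: x right, y down, z forward; pixel columns grow to the right and rows downward; lengths in mm; the calibration is good to about 2 mm. A picture is of the moment at which its call begins: read the wrist's pose just before it. get_calibration takes no time and is no camera call.
- job.job_done(): hands the job in, once; it reports no verdict.
The state is a dict: "clock": time; "joints": joint angles; "joint_vel": joint speeds; "joint_efforts": joint torques, N m; "position": TCP position; "ee_rot": TCP orientation; "contact_force": force on the tool from outside, world axes, zero at the start; "wrist_torque": the same for the moment, N m; "gripper_width": finger opening in mm.
Only numpy, scipy, OpenCV 4.12 (cv2) and the standard library are available. Lean on these libraries where they do the work, as an engineer would, in place of code of your own. Each camera call takes 0.05 s, during which the arm holds its last target. There are 200 camera calls.

## Working session

There is one attempt and no reset: what is moved stays moved. The work goes in short steps, Python scripts to look and compute and a tool call to move; the robot and the scene stay as the last step left them, time stands still between calls to the robot, and variables do not carry over. Pictures are saved under pics/ and viewed, about 8 in all and at most 12, crops included, and the job is handed in when it is done.

Besides the shell and the picture viewer there is one more tool, called as name(argument=value, ...) on one line, values as JSON. send_rows: Moves the arm, as the interface text tells. Its arguments: {"type":"object","properties":{"steps":{"type":"array","items":{"type":"array","items":{"type":"array","items":{"type":"number"}}}}},"required":["steps"]}

```bash
mkdir -p pics; cat > h.py <<'E'
import numpy as np, cv2
from bench import arm, optics, job
from scipy.spatial.transform import Rotation as R
def cam(name, st=None):
    c=optics.get_calibration(name)
    if name=="wrist":
        st=st or arm.read_state()
        T=np.eye(4);T[:3,:3]=R.from_quat(st["ee_rot"]).as_matrix();T[:3,3]=st["position"]
        M=T@np.array(c["hand_eye"])
    else:
        M=np.eye(4);Rm=cv2.Rodrigues(np.array(c["rvec"],float))[0]
        M[:3,:3]=Rm.T;M[:3,3]=-Rm.T@np.array(c["tvec"],float).ravel()
    return np.array(c["K"]),c["k1"],M
def rays(px,C):
    K,k1,M=C
    p=np.atleast_2d(np.array(px,float))
    n=cv2.undistortPoints(p[:,None],K,np.array([k1,0,0,0.]))[:,0]
    return n,np.c_[n,np.ones(len(n))]@M[:3,:3].T
def plane(px,z,C):
    n,d=rays(px,C);o=C[2][:3,3]
    return o+d*((z-o[2])/d[:,2])[:,None]
def cloud(depth,C):
    v,u=np.mgrid[:depth.shape[0],:depth.shape[1]]
    n,d=rays(np.c_[u.ravel(),v.ravel()],C)
    P=C[2][:3,3]+d*depth.reshape(-1,1)
    P[depth.ravel()==0]=np.nan
    return P.reshape(*depth.shape,3)
E
python3 - <<'E'
from h import *
st=arm.read_state();print(st)
ims=[]
for n in("top","scene"):
    C=cam(n);im,d=optics.get_image(n);np.savez(n+".npz",im=im,d=d)
    print(n,C[2].round(2).tolist(),C[1]);cv2.imwrite(f"pics/{n}.png",cv2.resize(im,(800,600),interpolation=cv2.INTER_CUBIC))
E
```

```text
{'clock': 0.0, 'joints': array([-9.84414639e-01,  3.85556047e-01,  6.64032549e-03, -5.08104375e-04,
       -1.19399356e+00, -2.58565319e-01]), 'joint_vel': array([ 4.01937046e-05, -2.93880502e-04, -2.35243382e-03,  7.43193361e-04,
       -5.80147260e-04, -4.87883301e-04]), 'joint_efforts': array([ 6.57177989e-04, -3.92291236e+01,  1.88391620e+01,  4.18602839e+00,
       -4.65763849e-03,  3.28820192e-06]), 'position': array([ 201.0508332 , -591.16981774,  230.22621012]), 'ee_rot': array([-1.63082679e-01,  9.86611812e-01,  1.06040869e-03, -2.17805927e-04]), 'contact_force': array([-1.11512968,  0.2603178 , -0.02399794]), 'wrist_torque': array([ 0.02654324, -0.00065336,  0.06023179]), 'gripper_width': 85.67727283582879}
top [[0.0, -0.99, 0.16, 385.92], [-1.0, -0.0, 0.0, -91.45], [-0.0, -0.16, -0.99, 1386.65], [0.0, 0.0, 0.0, 1.0]] -0.00956477571320147
scene [[-0.68, 0.44, -0.58, 1332.36], [0.73, 0.4, -0.55, 568.41], [-0.01, -0.8, -0.6, 825.89], [0.0, 0.0, 0.0, 1.0]] -0.13935573326248624
```

View pics/top.png

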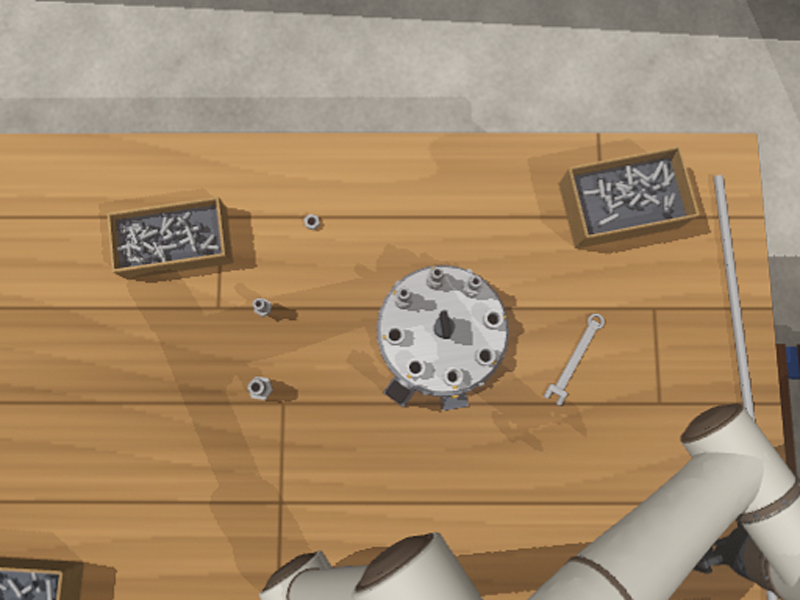

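View pics/scene.png

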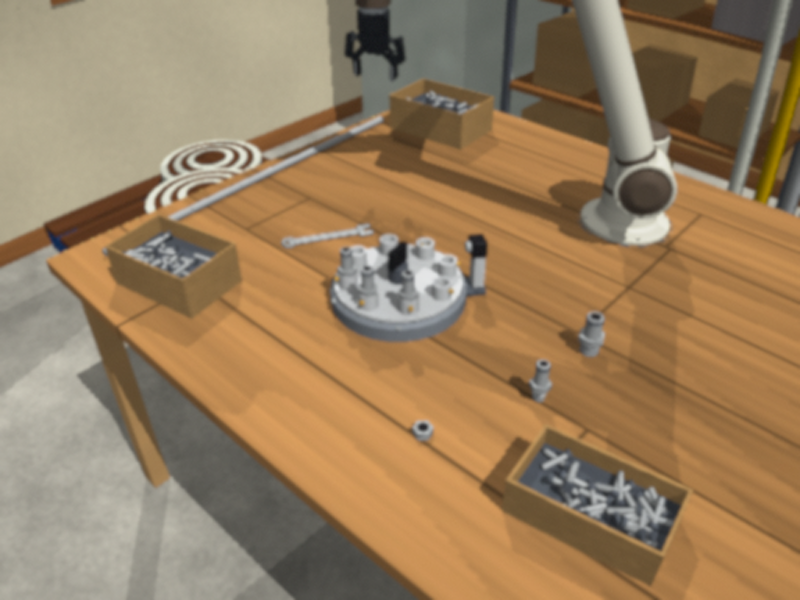

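The top view (800x600 scale) shows the slim adapter at (262,306), the wide one at (259,387), the dial axis at (445,328), the loading pocket at (452,377), the gauge block at (398,390), the nut at (312,222) and the spanner at (575,358). The scene view agrees.

```bash
python3 - <<'E'
from h import *
S=1.5625
def near(P,c,r,z0,z1):
    m=(np.hypot(P[...,0]-c[0],P[...,1]-c[1])<r)&(P[...,2]>z0)&(P[...,2]<z1);return P[m]
T=np.load("top.npz");C=cam("top");P=cloud(T["d"],C)
Z=np.load("scene.npz");C2=cam("scene");P2=cloud(Z["d"],C2)
for n,px,z in(("slim",(262,302),78),("wide",(259,382),78),("handle",(445,322),118),("pocket",(452,377),76),("gpocket",(415,368),76)):
    g=plane(np.array(px)/S,z,C)[0];print(n,g.round(1))
    for Q,l in((P,"top"),(P2,"scene")):
        q=near(Q,g,28,z-7,z+8)
        if len(q):
            (cx,cy),r=cv2.minEnclosingCircle(q[:,:2].astype(np.float32));print("  ",l,len(q),cx,cy,r,np.median(q[:,2]))
# dial plate top: circle fit
g=plane(np.array((443,330))/S,46,C)[0]
q=near(P,g,150,41,52);print("dial",cv2.minEnclosingCircle(q[:,:2].astype(np.float32)),len(q))
E
```

```text
slim [601.3 163.2  78. ]
   top 45 599.1576538085938 169.72166442871094 10.851217269897461 77.8284780483666
   scene 64 602.0872802734375 173.72027587890625 12.410683631896973 77.55821050655504
wide [449.7 164.   78. ]
   top 89 441.3265686035156 169.7910614013672 15.3803129196167 77.88800373469871
   scene 92 445.17822265625 171.62545776367188 16.568815231323242 78.07146405450811
handle [ 557.8 -181.8  118. ]
   top 83 556.52099609375 -183.7275390625 24.825307846069336 117.58063060367658
   scene 70 559.2264404296875 -177.24937438964844 24.310434341430664 118.3875614275862
pocket [ 459.7 -196.8   76. ]
   top 61 461.72625732421875 -199.01296997070312 18.389863967895508 75.3346125903513
   scene 73 466.6820068359375 -195.54489135742188 20.749433517456055 75.20563928366664
gpocket [ 476.4 -127.7   76. ]
   top 62 479.18878173828125 -126.90069580078125 18.27882194519043 76.32006233842708
   scene 82 480.55670166015625 -126.69630432128906 21.251178741455078 74.94903616499965
dial ((556.658935546875, -183.58506774902344), 121.98011779785156) 3766
```

send_rows(steps=[[[-3, 2, -0.5, 0, 1], [-3, 2, -0.5, 0, 1], [-3, 2, -0.5, 0, 1], [-3, 2, -0.5, 0, 1], [-3, 2, -0.5, 0, 1], [-3, 2, -0.5, 0, 1], [-3, 2, -0.5, 0, 1], [-3, 2, -0.5, 0, 1], [-3, 2, -0.5, 0, 1], [-3, 2, -0.5, 0, 1]]])

```text
clock: 0.93
position: [424.1, -296.8, 274.8]
ee_rot: [-0.156, 0.988, 0.007, -0.004]
contact_force: [0.8, -0.9, -0.2]
gripper_width: 85.3
```

```bash
cat >> h.py <<'E'
def to(x,y,z=None,az=None):
    "print shift in tool axes (cm) and turn (rad) to reach target; az = tool-y azimuth deg (mod 180)"
    st=arm.read_state();M=R.from_quat(st["ee_rot"]).as_matrix();p=np.array(st["position"])
    t=np.array([x,y,p[2] if z is None else z])
    a=np.degrees(np.arctan2(M[1,1],M[0,1]))
    print("pos",p.round(1),"yaz",round(a,2),"axis",M[:,2].round(4),"shift cm",((t-p)@M/10).round(2),end=" ")
    if az is not None: print("turn",round(np.radians((a-az+90)%180-90),4),end=" ")
    print("t",st["clock"],"w",round(st["gripper_width"],1),"F",st["contact_force"].round(1))
E
python3 -c "
from h import *
to(510,-190,300,99.6);print(np.round(optics.get_calibration('wrist')['hand_eye'],3))"
```

```text
pos [ 424.1 -296.8  274.8] yaz 107.92 axis [-0.0111  0.0131 -0.9999] shift cm [-11.44   7.56  -2.48] turn 0.1452 t 0.9333 w 85.3 F [ 0.8 -0.9 -0.2]
[[-1.00000e-03 -9.61000e-01 -2.75000e-01  6.96870e+01]
 [ 1.00000e+00 -1.00000e-03 -0.00000e+00 -8.50000e-02]
 [ 0.00000e+00 -2.75000e-01  9.61000e-01 -1.42989e+02]
 [ 0.00000e+00  0.00000e+00  0.00000e+00  1.00000e+00]]
```

send_rows(steps=[[[-3, 2, -0.6, 0.07, 1], [-3, 2, -0.6, 0.07, 1], [-3, 2, -0.6, 0, 1], [-1.5, 1, -0.6, 0, 1], [0, 0, 0, 0, 1], [0, 0, 0, 0, 1]]])

```text
clock: 1.43
position: [516.3, -193.2, 298.6]
ee_rot: [-0.087, 0.996, 0.008, -0.006]
contact_force: [-0.3, -0.6, 0.0]
gripper_width: 85.4
```

```bash
python3 - <<'E'
from h import *
to(510,-190,300,99.6)
C=cam("wrist");im,d=optics.get_image("wrist");np.savez("w1.npz",im=im,d=d,M=C[2])
cv2.imwrite("pics/w1.png",cv2.resize(im,(800,600)))
E
```

```text
pos [ 516.3 -193.2  298.6] yaz 100.03 axis [-0.0132  0.0152 -0.9998] shift cm [ 0.56  0.42 -0.13] turn 0.0075 t 1.4333 w 85.4 F [-0.3 -0.6  0. ]
```

View pics/w1.png

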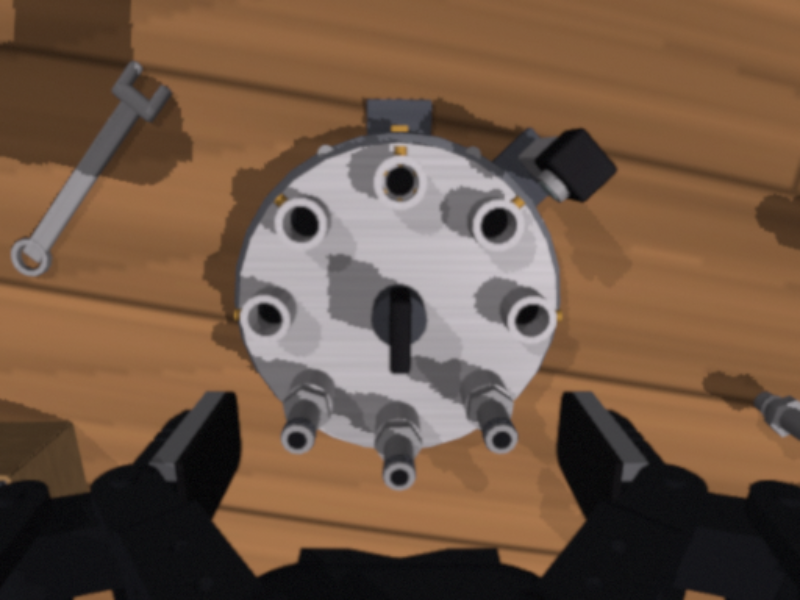

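The wrist view shows the loading pocket at (400,180), the bar handle from (400,290) to (400,370) and the gauge block at (578,165). The bar lies radially, so the present yaw serves both the pocket and the handle.

```bash
python3 - <<'E'
from h import *
W=np.load("w1.npz");K,k1,_=cam("wrist");C=(K,k1,W["M"]);P=cloud(W["d"],C)
S=1.5625
for px,z,r in(((400,180),76,26),((498,224),76,26),((300,224),76,26)):
    g=plane(np.array(px)/S,z,C)[0]
    m=(np.hypot(P[...,0]-g[0],P[...,1]-g[1])<r)&(abs(P[...,2]-76)<5)
    q=P[m];(cx,cy),R_=cv2.minEnclosingCircle(q[:,:2].astype(np.float32));print(g.round(1),len(q),cx,cy,R_,np.median(q[:,2]))
g=plane(np.array((400,330))/S,118,C)[0]
m=(np.hypot(P[...,0]-g[0],P[...,1]-g[1])<45)&(abs(P[...,2]-118)<5);q=P[m]
print("handle",cv2.minAreaRect(q[:,:2].astype(np.float32)),q[:,2].mean(),len(q))
m=(abs(P[...,2]-46)<4)&(np.hypot(P[...,0]-557,P[...,1]+183)<150);q=P[m];print("dial",cv2.minEnclosingCircle(q[:,:2].astype(np.float32)))
to(560,166,220,99.8)
E
```

```text
[ 463.  -197.7   76. ] 450 464.8849792480469 -197.7845458984375 17.77999496459961 76.36521340040179
[ 480.2 -126.9   76. ] 469 480.8630065917969 -126.94513702392578 17.880319595336914 76.23362193037354
[ 503.2 -259.3   76. ] 473 502.998779296875 -258.9794921875 17.927152633666992 76.24302377637105
handle ((557.144775390625, -182.37843322753906), (48.64616394042969, 13.220836639404297), 10.05700397491455) 117.82103229877153 661
dial ((545.3458862304688, -174.91165161132812), 135.6936798095703)
pos [ 516.1 -193.6  298.6] yaz 99.99 axis [-0.0131  0.0152 -0.9998] shift cm [-10.65  34.51   8.34] turn 0.0033 t 1.4833 w 85.5 F [ 0.  -0.   0.6]
```

send_rows(steps=[[[-1.2, 3.4, 0.6, 0, 1], [-1.2, 3.4, 0.6, 0, 1], [-1.2, 3.4, 0.6, 0, 1], [-1.2, 3.4, 0.6, 0, 1], [-1.2, 3.4, 0.6, 0, 1], [-1.2, 3.4, 0.6, 0, 1], [-1.2, 3.4, 0.6, 0, 1], [-1.2, 3.4, 0.6, 0, 1], [-1.2, 3.4, 0.6, 0, 1], [-1.2, 3.4, 0.6, 0, 1]]])

```text
clock: 2.32
position: [572.5, 155.8, 238.0]
ee_rot: [-0.071, 0.997, 0.007, -0.009]
contact_force: [0.5, 0.4, -0.5]
gripper_width: 85.5
```

send_rows(steps=[[[0, 1, 0.5, 0, 1], [0, 0.5, 0.5, 0, 1], [0, 0, 0, 0, 0.7], [0, 0, 0, 0, 0.7]]])

```text
clock: 2.65
position: [568.9, 171.5, 223.6]
ee_rot: [-0.072, 0.997, 0.005, -0.012]
contact_force: [-0.2, -0.5, 0.9]
gripper_width: 64.0
```

```bash
python3 - <<'E'
from h import *
to(600,171,200,99.8)
C=cam("wrist");im,d=optics.get_image("wrist");np.savez("w2.npz",im=im,d=d,M=C[2])
cv2.imwrite("pics/w2.png",im)
P=cloud(d,C)
for l,h in((73,83),(30,42)):
    m=(np.hypot(P[...,0]-600,P[...,1]-171)<35)&(P[...,2]>l)&(P[...,2]<h);q=P[m]
    print(len(q),cv2.minEnclosingCircle(q[:,:2].astype(np.float32)) if len(q) else 0,np.median(q[:,2]))
E
```

```text
pos [568.9 171.5 223.6] yaz 98.23 axis [-0.0257  0.0092 -0.9996] shift cm [-3.13 -0.53  2.28] turn -0.0274 t 2.65 w 64.0 F [-0.2 -0.5  0.9]
492 ((600.5200805664062, 171.33346557617188), 11.584303855895996) 78.39505003857778
390 ((600.675048828125, 171.34121704101562), 18.003494262695312) 38.16213204707887
```

View pics/w2.png

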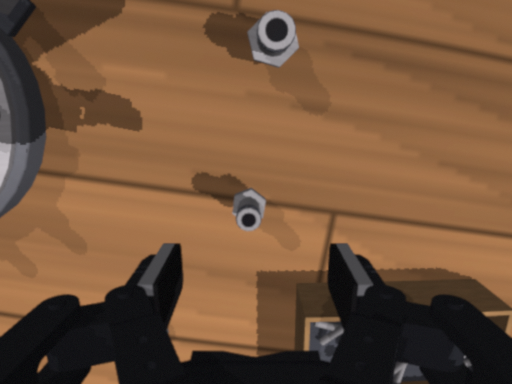

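The wrist view shows the slim adapter at (248,215) with its 36 mm collar, and the wide one at (275,35). The slim adapter is at (600.5,171.3).

send_rows(steps=[[[-0.7, -0.1, 2, 0, 0.7], [-0.7, -0.1, 2, 0, 0.7], [-0.7, -0.1, 2, 0, 0.7], [-0.7, -0.1, 2, 0, 0.7], [-0.7, -0.1, 2, 0, 0.7], [0, 0, 1.5, 0, 0.6], [0, 0, 0, 0, 0.6], [0, 0, 0, 0, 0.6]]])

```text
clock: 3.37
position: [606.3, 159.2, 111.6]
ee_rot: [-0.064, 0.998, 0.007, -0.007]
contact_force: [0.2, 0.6, 0.7]
gripper_width: 51.3
```

```bash
python3 -c "
from h import *
to(600.5,171.3,43,99.8)"
```

```text
pos [606.3 159.2 111.6] yaz 97.32 axis [-0.0142  0.0136 -0.9998] shift cm [0.34 1.17 6.88] turn -0.0433 t 3.3667 w 51.3 F [0.2 0.6 0.7]
```

send_rows(steps=[[[0.1, 0.4, 1, -0.02, 0.6], [0.1, 0.4, 1, -0.02, 0.6], [0, 0.4, 1, 0, 0.6], [0, 0, 0, 0, 0.6], [0, 0, 0, 0, 0.6]]])

```text
clock: 3.78
position: [603.5, 171.2, 83.9]
ee_rot: [-0.085, 0.996, 0.009, -0.003]
contact_force: [-0.2, 0.1, 1.1]
gripper_width: 51.0
```

```bash
python3 -c "
from h import *
to(600.5,171.3,43,99.8)"
```

```text
pos [603.5 171.2  83.9] yaz 99.76 axis [-0.0073  0.0166 -0.9998] shift cm [ 0.27 -0.01  4.09] turn -0.0006 t 3.7833 w 51.0 F [-0.2  0.1  1.1]
```

send_rows(steps=[[[0.1, 0, 0.8, 0, 0.6], [0.1, 0, 0.8, 0, 0.6], [0.1, 0, 0.8, 0, 0.6], [0, 0, 0.8, 0, 0.6], [0, 0, 0.8, 0, 0.6], [0, 0, 0, 0, 0.6], [0, 0, 0, 0, 0.6]]])

```text
clock: 4.37
position: [599.8, 172.2, 39.8]
ee_rot: [-0.086, 0.996, 0.009, -0.003]
contact_force: [0.0, 0.7, 0.6]
gripper_width: 51.0
```

```bash
python3 -c "
from h import *
to(600.5,171.3,43,99.8)"
```

```text
pos [599.8 172.2  39.8] yaz 99.85 axis [-0.0069  0.0166 -0.9998] shift cm [-0.06 -0.09 -0.32] turn 0.0008 t 4.3667 w 51.0 F [0.  0.7 0.6]
```

send_rows(steps=[[[-0.05, -0.1, -0.3, 0, 0.6], [0, 0, 0, 0, 0.3], [0, 0, 0, 0, 0.1], [0, 0, 0, 0, 0.1], [0, 0, 0, 0, 0.1], [0, 0, 0, 0, 0.1], [0, 0, 0, 0, 0.1], [0, 0, 0, 0, 0.1]]])

```text
clock: 5.03
position: [600.9, 171.0, 43.6]
ee_rot: [-0.086, 0.996, 0.009, -0.002]
contact_force: [-0.2, -0.1, -1.0]
gripper_width: 20.4
```

```bash
python3 -c "
from h import *
to(600.5,171.3,43,99.8)"
```

```text
pos [600.9 171.   43.6] yaz 99.81 axis [-0.0062  0.0173 -0.9998] shift cm [0.03 0.03 0.06] turn 0.0002 t 5.0333 w 20.4 F [-0.2 -0.1 -1. ]
```

send_rows(steps=[[[0, 0, -0.5, 0, 0], [0, 0, -1.5, 0, 0], [0, 0, -2, 0, 0], [0, 0, -2, 0, 0], [0, 0, -2, 0, 0], [0, 0, -2, 0, 0], [0, 0, -2, 0, 0], [0, 0, -2, 0, 0], [0, 0, -1, 0, 0], [0, 0, 0, 0, 0]]])

```text
clock: 5.87
position: [599.1, 167.0, 199.1]
ee_rot: [-0.085, 0.996, 0.007, -0.007]
contact_force: [-0.1, 0.1, -1.2]
gripper_width: 20.7
```

```bash
python3 -c "
from h import *
to(463.6,-198.6,190,100)"
```

```text
pos [599.1 167.  199.1] yaz 99.73 axis [-0.015   0.0137 -0.9998] shift cm [ 19.52 -33.75   0.61] turn -0.0048 t 5.8667 w 20.7 F [-0.1  0.1 -1.2]
```

send_rows(steps=[[[1, -1.9, 0, 0, 0], [1, -1.9, 0, 0, 0], [1, -1.9, 0, 0, 0], [1, -1.9, 0, 0, 0], [1, -1.9, 0, 0, 0], [1, -1.9, 0, 0, 0], [1, -1.9, 0, 0, 0], [1, -1.9, 0, 0, 0], [1, -1.9, 0, 0, 0], [1, -1.9, 0, 0, 0]]])

```text
clock: 6.7
position: [523.9, -41.9, 185.2]
ee_rot: [-0.087, 0.996, 0.008, -0.016]
contact_force: [-0.8, 0.3, -2.7]
gripper_width: 20.7
```

```bash
python3 -c "
from h import *
to(463.6,-198.6,190,100)"
```

```text
pos [523.9 -41.9 185.2] yaz 99.97 axis [-0.0327  0.014  -0.9994] shift cm [  8.67 -14.38  -0.5 ] turn -0.0004 t 6.7 w 20.7 F [-0.8  0.3 -2.7]
```

send_rows(steps=[[[1, -1.9, -0.1, 0, 0], [1, -1.9, -0.1, 0, 0], [1, -1.7, -0.1, 0, 0], [1, -1.7, -0.1, 0, 0], [1, -1.7, -0.1, 0, 0], [1, -1.5, 0, 0, 0], [0.8, -0.8, 0, 0, 0], [0, 0, 0, 0, 0], [0, 0, 0, 0, 0], [0, 0, 0, 0, 0]]])

```text
clock: 7.53
position: [464.1, -171.5, 179.2]
ee_rot: [-0.083, 0.996, 0.011, -0.026]
contact_force: [1.3, 0.9, -2.9]
gripper_width: 20.5
```

```bash
python3 - <<'E'
from h import *
to(463.6,-198.6,190,100)
C=cam("wrist");im,d=optics.get_image("wrist");np.savez("w3.npz",im=im,d=d,M=C[2])
cv2.imwrite("pics/w3.png",im)
im,d=optics.get_image("scene");np.savez("s3.npz",im=im,d=d)
P=cloud(d,cam("scene"));M=R.from_quat(arm.read_state()["ee_rot"]).as_matrix()
E
```

```text
pos [ 464.1 -171.5  179.2] yaz 99.51 axis [-0.054   0.018  -0.9984] shift cm [ 0.55 -2.64 -1.13] turn -0.0085 t 7.5333 w 20.5 F [ 1.3  0.9 -2.9]
```

View pics/w3.png

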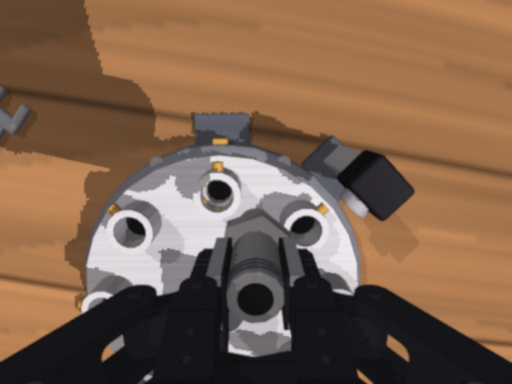

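Pocket at (220,190) with the held adapter at (255,295), above and right of it. The tool has picked up a 3° tilt from fast moves. I'll test whether a fast move back outward undoes it.

send_rows(steps=[[[0, -0.6, -0.8, 0, 0], [0, -0.6, -0.8, 0, 0], [0, -0.6, -0.8, 0, 0], [-2.5, 0, -0.1, 0, 0], [-2.5, 0, -0.1, 0, 0], [-2.5, 0, -0.1, 0, 0], [-2.5, 0, -0.1, 0, 0], [-2.5, 0, -0.1, 0, 0], [0, 0, 0, 0, 0], [0, 0, 0, 0, 0]]])

```text
clock: 8.47
position: [602.3, -171.0, 211.6]
ee_rot: [-0.085, 0.996, 0.009, -0.021]
contact_force: [0.1, -0.8, -2.4]
gripper_width: 20.4
```

```bash
python3 -c "
from h import *
to(463.6,-198.6,190,100)"
```

```text
pos [ 602.3 -171.   211.6] yaz 99.74 axis [-0.0427  0.0152 -0.999 ] shift cm [14.04 -0.42  2.71] turn -0.0045 t 8.4667 w 20.4 F [ 0.1 -0.8 -2.4]
```

send_rows(steps=[[[0.6, -0.05, 0, 0, 0], [0.6, -0.05, 0, 0, 0], [0.6, -0.05, 0, 0, 0], [0.6, -0.05, 0, 0, 0], [0.6, -0.05, 0, 0, 0], [0.6, -0.05, 0, 0, 0], [0.6, -0.05, 0, 0, 0], [0.6, -0.05, 0, 0, 0], [0.6, -0.05, 0, 0, 0], [0.6, -0.05, 0, 0, 0]]])

```text
clock: 9.3
position: [534.6, -189.2, 216.9]
ee_rot: [-0.084, 0.996, 0.009, -0.02]
contact_force: [0.1, -0.4, -2.0]
gripper_width: 20.3
```

```bash
python3 -c "
from h import *
to(463.6,-198.6,190,100)"
```

```text
pos [ 534.6 -189.2  216.9] yaz 99.64 axis [-0.0413  0.0153 -0.999 ] shift cm [7.05 0.2  2.97] turn -0.0063 t 9.3 w 20.3 F [ 0.1 -0.4 -2. ]
```

send_rows(steps=[[[0.7, 0, -0.9, 0, 0], [0.7, 0, -0.9, 0, 0], [0.7, 0, -0.9, 0, 0], [0.7, 0, -0.9, 0, 0], [0.7, 0, -0.9, 0, 0], [0.7, 0, -0.9, 0, 0], [0.7, 0, -0.9, 0, 0], [0.7, 0, -0.9, 0, 0], [0.7, 0, -0.9, 0, 0], [0, 0, 0, 0, 0]]])

```text
clock: 10.13
position: [468.9, -202.9, 312.2]
ee_rot: [-0.084, 0.996, 0.008, -0.018]
contact_force: [0.1, -0.0, -1.4]
gripper_width: 20.9
```

```bash
python3 -c "
from h import *
to(463.6,-198.6,190,100)"
```

```text
pos [ 468.9 -202.9  312.2] yaz 99.64 axis [-0.0364  0.0136 -0.9992] shift cm [ 0.04  0.27 12.23] turn -0.0062 t 10.1333 w 20.9 F [ 0.1 -0.  -1.4]
```

send_rows(steps=[[[-3.3, 0, 2, 0, 0], [-3.3, 0, 2, 0, 0], [-3.3, 0, 2, 0, 0], [-3.3, 0, 2, 0, 0], [0, 0, 0, 0, 0], [0, 0, 0, 0, 0]]])

```text
clock: 10.63
position: [601.7, -179.6, 227.4]
ee_rot: [-0.083, 0.996, 0.008, -0.014]
contact_force: [-0.6, -0.3, -1.5]
gripper_width: 20.4
```

```bash
python3 -c "
from h import *
to(463.6,-198.6,190,100)"
```

```text
pos [ 601.7 -179.6  227.4] yaz 99.54 axis [-0.0298  0.0127 -0.9995] shift cm [13.83  0.35  4.13] turn -0.0081 t 10.6333 w 20.4 F [-0.6 -0.3 -1.5]
```

send_rows(steps=[[[0.9, 0, -0.7, 0, 0], [0.9, 0, -0.7, 0, 0], [0.9, 0, -0.7, 0, 0], [0.9, 0, -0.7, 0, 0], [0.9, 0, -0.7, 0, 0], [0.9, 0, -0.7, 0, 0], [0.9, 0, -0.7, 0, 0], [0.9, 0, -0.7, 0, 0], [0.9, 0, -0.7, 0, 0], [0.9, 0, -0.7, 0, 0]]])

```text
clock: 11.47
position: [502.9, -197.8, 311.8]
ee_rot: [-0.083, 0.996, 0.007, -0.011]
contact_force: [0.3, 0.0, -1.8]
gripper_width: 20.7
```

send_rows(steps=[[[0.9, 0, -0.7, 0, 0], [0.9, 0, -0.7, 0, 0], [0.9, 0, -0.7, 0, 0], [0, 0, 0, 0, 0], [0, 0, 0, 0, 0]]])

```text
clock: 11.88
position: [472.3, -203.6, 338.8]
ee_rot: [-0.082, 0.997, 0.006, -0.009]
contact_force: [0.2, 0.9, -2.4]
gripper_width: 20.7
```

send_rows(steps=[[[-3.3, 0, 2, 0, 0], [-3.3, 0, 2, 0, 0], [-3.3, 0, 2, 0, 0], [-3.3, 0, 2, 0, 0], [0, 0, 0, 0, 0], [0, 0, 0, 0, 0]]])

```text
clock: 12.38
position: [607.7, -180.4, 252.0]
ee_rot: [-0.082, 0.997, 0.006, -0.008]
contact_force: [-0.4, 0.3, -1.4]
gripper_width: 20.8
```

```bash
python3 -c "
from h import *
to(463.6,-198.6,190,100)"
```

```text
pos [ 607.7 -180.4  252. ] yaz 99.38 axis [-0.0179  0.0102 -0.9998] shift cm [14.41  0.47  6.44] turn -0.0108 t 12.3833 w 20.8 F [-0.4  0.3 -1.4]
```

send_rows(steps=[[[0.9, 0, -0.7, 0, 0], [0.9, 0, -0.7, 0, 0], [0.9, 0, -0.7, 0, 0], [0.9, 0, -0.7, 0, 0], [0.9, 0, -0.7, 0, 0], [0.9, 0.05, -0.7, 0, 0], [0.9, 0.05, -0.7, 0, 0], [0.9, 0.05, -0.7, 0, 0], [0.9, 0.05, -0.7, 0, 0], [0.9, 0.05, -0.7, 0, 0]]])

```text
clock: 13.22
position: [508.0, -195.3, 334.4]
ee_rot: [-0.081, 0.997, 0.005, -0.006]
contact_force: [0.7, 0.3, -2.0]
gripper_width: 20.5
```

send_rows(steps=[[[0.9, 0, -0.5, 0, 0], [0.9, 0, -0.3, -0.01, 0], [0.9, 0, 0, 0, 0], [0, 0, 0, 0, 0], [0, 0, 0, 0, 0]]])

```text
clock: 13.63
position: [476.8, -200.7, 346.7]
ee_rot: [-0.086, 0.996, 0.005, -0.004]
contact_force: [-0.0, -0.2, -1.2]
gripper_width: 20.3
```

```bash
python3 -c "
from h import *
to(463.6,-198.6,190,100)"
```

```text
pos [ 476.8 -200.7  346.7] yaz 99.92 axis [-0.0081  0.0088 -0.9999] shift cm [ 1.16  0.28 15.68] turn -0.0014 t 13.6333 w 20.3 F [-0.  -0.2 -1.2]
```

send_rows(steps=[[[0.1, 0, 1.5, 0, 0], [0.1, 0, 1.5, 0, 0], [0.1, 0, 1.5, 0, 0], [0.1, 0, 1.5, 0, 0], [0.1, 0.05, 1.5, 0, 0], [0.1, 0.05, 1.5, 0, 0], [0.1, 0.05, 1.5, 0, 0], [0.1, 0.05, 1.5, 0, 0], [0.1, 0, 1.5, 0, 0], [0, 0, 1, 0, 0]]])

```text
clock: 14.47
position: [469.0, -198.8, 192.0]
ee_rot: [-0.087, 0.996, 0.005, -0.005]
contact_force: [0.3, 1.0, -2.7]
gripper_width: 20.8
```

send_rows(steps=[[[0, 0, 0.5, 0, 0], [0, 0, 0, 0, 0], [0, 0, 0, 0, 0]]])

```text
clock: 14.72
position: [467.8, -198.3, 182.5]
ee_rot: [-0.087, 0.996, 0.006, -0.009]
contact_force: [-1.3, 0.3, -1.3]
gripper_width: 20.8
```

```bash
python3 - <<'E'
from h import *
to(463.6,-198.6,165,100)
C=cam("wrist");im,d=optics.get_image("wrist");np.savez("w4.npz",im=im,d=d,M=C[2])
s,d=optics.get_image("scene")
cv2.imwrite("pics/w4.png",np.hstack([im,cv2.resize(s[120:220,200:333],(512,384),interpolation=cv2.INTER_CUBIC)])[:, :1024][::1,::1] if 0 else cv2.resize(np.hstack([im,cv2.resize(s[120:220,200:333],(512,384),interpolation=cv2.INTER_CUBIC)]),(800,300)))
t,d=optics.get_image("top");np.savez("t4.npz",im=t,d=d)
E
```

```text
pos [ 467.8 -198.3  182.5] yaz 100.0 axis [-0.0189  0.0097 -0.9998] shift cm [0.39 0.02 1.76] turn 0.0 t 14.7167 w 20.8 F [-1.3  0.3 -1.3]
```

View pics/w4.png

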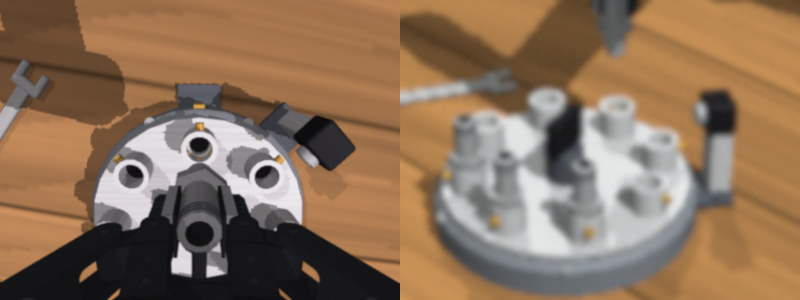

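Wrist view (left): pocket at (200,145), held adapter top at (200,235) and collar at about (205,178), in line with the pocket. Scene view (right): the spigot hangs above the loading side.

```bash
python3 - <<'E'
from h import *
st=arm.read_state();M=R.from_quat(st["ee_rot"]).as_matrix();p=st["position"]
W=np.load("w4.npz");K,k1,_=cam("wrist");P=cloud(W["d"],(K,k1,W["M"]))
T=(P-p)@M
def circ(q): return cv2.minEnclosingCircle(q[:,:2].astype(np.float32))
r=np.hypot(T[...,0],T[...,1])
m=(r<20)&(abs(T[...,2]+34.5)<3);q=T[m];print("neck top (tool)",len(q),circ(q),np.median(q[:,2]))
m=(r<26)&(T[...,2]>0)&(T[...,2]<9);q=T[m];print("collar (tool)",len(q),q.min(0).round(1),q.max(0).round(1),np.median(q[:,2]))
m=(np.hypot(P[...,0]-463.6,P[...,1]+198.6)<24)&(abs(P[...,2]-76)<4);q=P[m];print("pocket world",len(q),circ(q),np.median(q[:,2]))
q=T[m];print("pocket tool",circ(q))
m=(np.hypot(P[...,0]-480.7,P[...,1]+127)<24)&(abs(P[...,2]-76)<4);q=P[m];print("gpocket",len(q),circ(q))
E
```

```text
neck top (tool) 3470 ((3.25820255279541, -0.022858353331685066), 18.355321884155273) -34.40525111208768
collar (tool) 1097 [  2.6 -14.4   0. ] [18.2 16.3  8.9] 5.968004777909087
pocket world 840 ((464.10113525390625, -197.9893035888672), 17.77643394470215) 76.20170796114446
pocket tool ((2.3019211292266846, -0.29271993041038513), 17.77126693725586)
gpocket 934 ((480.54888916015625, -126.63005828857422), 18.319753646850586)
```

```bash
python3 - <<'E'
from h import *
st=arm.read_state();M=R.from_quat(st["ee_rot"]).as_matrix();p=st["position"]
W=np.load("w4.npz");K,k1,M4=cam("wrist");M4=W["M"];P=cloud(W["d"],(K,k1,M4));T=(P-p)@M
g=cv2.cvtColor(W["im"],cv2.COLOR_BGR2GRAY)
m=((abs(T[...,2]+34.4)<2)&(abs(T[...,1])<11.5)&(np.hypot(T[...,0],T[...,1])<20)).astype(np.uint8)
q=T[m>0];print(np.percentile(q[:,0],[0,1,50,99,100]).round(1))
h=cv2.HoughCircles(g[270:340,210:300],cv2.HOUGH_GRADIENT,1,20,param1=80,param2=12,minRadius=12,maxRadius=32)
for c in h[0][:4]:
    w=plane([c[:2]+[210,270]],p[2]+34.4,(K,k1,M4))[0];print(c+[210,270,0],((w-p)@M).round(2))
cv2.imwrite("pics/w4c.png",cv2.resize(W["im"][130:350,180:330],None,fx=3,fy=2.7,interpolation=cv2.INTER_CUBIC))
E
```

```text
[-11.5  -9.4   1.9  11.3  12.1]
[256.5 299.5  28. ] [  0.23   0.49 -34.4 ]
```

View pics/w4c.png

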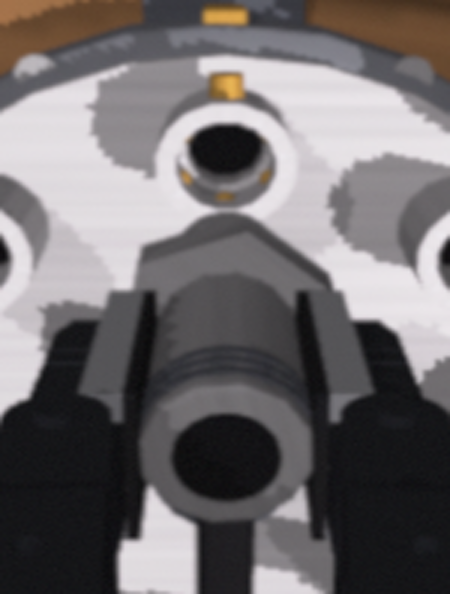

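send_rows(steps=[[[0.1, 0, 0.6, 0, 0], [0.1, 0, 0.6, 0, 0], [0.05, 0, 0.6, 0, 0], [0, 0, 0.6, 0, 0], [0, 0, 0.6, 0, 0], [0, 0, 0.6, 0, 0], [0, 0, 0.5, 0, 0], [0, 0, 0, 0, 0], [0, 0, 0, 0, 0]]])

```text
clock: 15.62
position: [465.5, -198.6, 139.7]
ee_rot: [-0.087, 0.996, 0.005, -0.006]
contact_force: [-0.3, -0.3, -1.7]
gripper_width: 20.6
```

```bash
python3 -c "
from h import *
to(464.8,-198.6,120,100)"
```

```text
pos [ 465.5 -198.6  139.7] yaz 100.0 axis [-0.0134  0.009  -0.9999] shift cm [ 0.05 -0.01  1.97] turn 0.0001 t 15.6167 w 20.6 F [-0.3 -0.3 -1.7]
```

send_rows(steps=[[[0.04, 0, 0.5, 0, 0], [0, 0, 0.5, 0, 0], [0, 0, 0.5, 0, 0], [0, 0, 0.4, 0, 0], [0, 0, 0.4, 0, 0], [0, 0, 0.3, 0, 0], [0, 0, 0, 0, 0], [0, 0, 0, 0, 0]]])

```text
clock: 16.28
position: [465.3, -198.5, 111.1]
ee_rot: [-0.087, 0.996, 0.005, -0.006]
contact_force: [0.4, -0.7, -2.0]
gripper_width: 21.0
```

```bash
python3 -c "
from h import *
to(464.6,-198.6,120,100)"
```

```text
pos [ 465.3 -198.5  111.1] yaz 100.02 axis [-0.0125  0.0087 -0.9999] shift cm [ 0.08  0.01 -0.88] turn 0.0003 t 16.2833 w 21.0 F [ 0.4 -0.7 -2. ]
```

Inside the bore by about 8 mm with no contact. Continuing gently.

send_rows(steps=[[[0.05, 0, 0.3, 0, 0], [0, 0, 0.3, 0, 0], [0, 0, 0.3, 0, 0], [0, 0, 0.2, 0, 0], [0, 0, 0, 0, 0]]])

```text
clock: 16.7
position: [464.9, -198.5, 99.9]
ee_rot: [-0.087, 0.996, 0.005, -0.005]
contact_force: [0.8, 0.1, -2.1]
gripper_width: 20.8
```

send_rows(steps=[[[0, 0, 0.2, 0, 0], [0, 0, 0.1, 0, 0], [0, 0, 0, 0, 0]]])

```text
clock: 16.95
position: [464.9, -198.4, 96.4]
ee_rot: [-0.087, 0.996, 0.005, -0.005]
contact_force: [-0.0, 0.3, -1.5]
gripper_width: 20.8
```

```bash
python3 -c "
from h import *
to(464.6,-198.6,91.6,100)"
```

```text
pos [ 464.9 -198.4   96.4] yaz 100.03 axis [-0.0114  0.0086 -0.9999] shift cm [ 0.03 -0.02  0.48] turn 0.0006 t 16.95 w 20.8 F [-0.   0.3 -1.5]
```

send_rows(steps=[[[0, 0, 0.1, 0, 0], [0, 0, 0.1, 0, 0], [0, 0, 0.1, 0, 0]]])

```text
clock: 17.2
position: [465.0, -198.2, 94.3]
ee_rot: [-0.088, 0.996, 0.005, -0.005]
contact_force: [-1.5, 2.5, 6.3]
gripper_width: 20.8
```

send_rows(steps=[[[0, 0, 0.1, 0, 0]]])

```text
clock: 17.28
position: [465.1, -198.2, 94.2]
ee_rot: [-0.088, 0.996, 0.005, -0.005]
contact_force: [-2.5, 3.3, 7.0]
gripper_width: 21.0
```

send_rows(steps=[[[0, 0, 0.1, 0, 0]]])

```text
clock: 17.37
position: [465.1, -198.2, 94.1]
ee_rot: [-0.088, 0.996, 0.004, -0.005]
contact_force: [-2.7, 2.5, 8.0]
gripper_width: 20.3
```

send_rows(steps=[[[0, 0, 0.2, 0, 0]]])

```text
clock: 17.45
position: [465.2, -198.3, 93.6]
ee_rot: [-0.089, 0.996, 0.004, -0.005]
contact_force: [-3.1, 3.4, 13.8]
gripper_width: 20.6
```

send_rows(steps=[[[0, 0, 0.25, 0, 0]]])

```text
clock: 17.53
position: [465.4, -198.5, 93.2]
ee_rot: [-0.089, 0.996, 0.004, -0.005]
contact_force: [-5.0, 4.0, 14.0]
gripper_width: 20.4
```

send_rows(steps=[[[0, 0, 0.25, 0, 0]]])

```text
clock: 17.62
position: [465.4, -198.6, 92.8]
ee_rot: [-0.09, 0.996, 0.003, -0.005]
contact_force: [-5.4, 5.5, 15.7]
gripper_width: 20.7
```

send_rows(steps=[[[0.06, 0.05, 0.28, 0, 0]]])

```text
clock: 17.7
position: [465.3, -198.5, 92.4]
ee_rot: [-0.09, 0.996, 0.003, -0.004]
contact_force: [-2.7, 2.1, 11.6]
gripper_width: 20.5
```

send_rows(steps=[[[0.06, 0.05, 0.3, 0, 0]]])

```text
clock: 17.78
position: [465.1, -198.3, 91.4]
ee_rot: [-0.091, 0.996, 0.002, -0.003]
contact_force: [-5.2, 2.2, 13.5]
gripper_width: 20.3
```

send_rows(steps=[[[0.06, 0.03, 0.3, 0, 0]]])

```text
clock: 17.87
position: [465.1, -198.5, 91.2]
ee_rot: [-0.092, 0.996, 0.001, -0.003]
contact_force: [-7.9, 4.8, 23.2]
gripper_width: 20.7
```

send_rows(steps=[[[0.06, 0.03, 0.3, 0, 0]]])

```text
clock: 17.95
position: [465.1, -198.5, 91.2]
ee_rot: [-0.092, 0.996, 0.0, -0.002]
contact_force: [-6.5, 4.7, 20.2]
gripper_width: 20.6
```

```bash
python3 - <<'E'
from h import *
to(464.6,-198.6,91.6,100)
st=arm.read_state();C=cam("wrist",st);im,d=optics.get_image("wrist");P=cloud(d,C)
t,dt=optics.get_image("top");s,ds=optics.get_image("scene")
for nm,Q in(("wrist",P),("top",cloud(dt,cam("top"))),("scene",cloud(ds,cam("scene")))):
    for c,l in(((464,-198.3),"adapter top"),):
        m=(np.hypot(Q[...,0]-c[0],Q[...,1]-c[1])<9)&(Q[...,2]>118)&(Q[...,2]<135);print(nm,l,m.sum(),np.percentile(Q[m][:,2],[10,50,90]).round(2) if m.sum() else "")
    m=(np.hypot(Q[...,0]-464,Q[...,1]+198.3)<19)&(Q[...,2]>72)&(Q[...,2]<95);h=np.histogram(Q[m][:,2],bins=np.arange(72,96,2));print(h[0])
    m=(Q[...,2]>120)&(Q[...,2]<132)&(np.hypot(Q[...,0]-557,Q[...,1]+182)<110)&(Q[...,0]>590);print(nm,"fixed",m.sum(),np.median(Q[m][:,2]) if m.sum() else "")
cv2.imwrite("pics/w5.png",np.hstack([cv2.resize(im[100:360,160:350],(400,547)),cv2.resize(s[120:220,200:300],(400,547),interpolation=cv2.INTER_CUBIC)]))
E
```

```text
pos [ 465.1 -198.5   91.2] yaz 100.6 axis [-3.9e-03  5.0e-04 -1.0e+00] shift cm [ 0.05  0.   -0.04] turn 0.0104 t 17.95 w 20.6 F [-6.5  4.7 20.2]
wrist adapter top 1765 [125.81 126.63 127.42]
[ 82 151 272  81  92  81 354 550  75  79  81]
wrist fixed 0 
top adapter top 0 
[0 0 0 0 0 0 0 0 0 0 0]
top fixed 144 126.01564464336684
scene adapter top 11 [124.06 125.33 126.13]
[ 3  6  8  7  4  9  5 12  8  3  5]
scene fixed 128 126.37013200032533
```

View pics/w5.png

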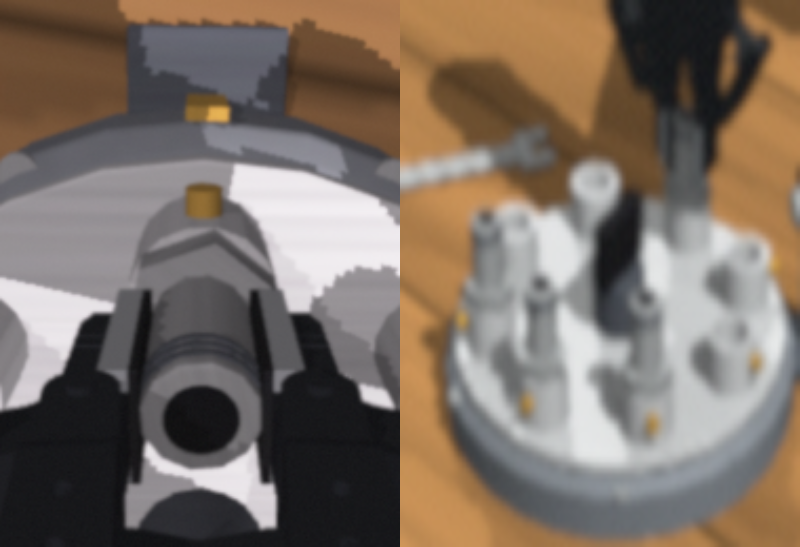

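The wrist view shows the collar on the rim at about (200,240). Force dropped past 92.7 mm and then rose sharply at 91.2, which matches the snap. One firmer press will confirm the stop.

send_rows(steps=[[[0.05, 0.03, 0.42, 0, 0]]])

```text
clock: 18.18
position: [465.2, -198.8, 91.1]
ee_rot: [-0.093, 0.996, -0.001, -0.001]
contact_force: [-10.4, 5.3, 31.5]
gripper_width: 20.4
```

send_rows(steps=[[[0.05, 0.03, 0.45, 0, 0]]])

```text
clock: 18.27
position: [465.3, -199.2, 91.1]
ee_rot: [-0.095, 0.996, -0.002, -0.0]
contact_force: [-9.3, 6.2, 30.6]
gripper_width: 20.5
```

send_rows(steps=[[[0, 0, -0.02, 0, 0], [0, 0, 0, 0, 0]]])

```text
clock: 18.43
position: [464.7, -198.6, 92.1]
ee_rot: [-0.094, 0.996, -0.001, 0.0]
contact_force: [-0.7, 1.4, -0.6]
gripper_width: 20.8
```

send_rows(steps=[[[0, 0, 0, 0, 0.5], [0, 0, 0, 0, 0.5], [0, 0, 0, 0, 0.5], [0, 0, 0, 0, 0.5], [0, 0, -0.6, 0, 0.5], [0, 0, -0.8, 0, 0.5], [0, 0, -1, 0, 0.5], [0, 0, -1, 0, 0.5], [0, 0, -1, 0, 0.5], [0, 0, -1, 0, 0.5]]])

```text
clock: 19.27
position: [466.3, -199.8, 149.1]
ee_rot: [-0.095, 0.995, -0.003, 0.0]
contact_force: [-0.1, -0.6, 0.2]
gripper_width: 42.6
```

send_rows(steps=[[[0, 0, -1, 0, 0.5], [0, 0, -1, 0, 0.5], [0, 0, -1, 0, 0.5], [0, 0, 0, 0, 0.5], [0, 0, 0, 0, 0.5]]])

```text
clock: 19.68
position: [468.5, -200.3, 187.0]
ee_rot: [-0.095, 0.995, -0.004, 0.005]
contact_force: [-0.1, 0.4, -0.6]
gripper_width: 42.9
```

```bash
python3 - <<'E'
from h import *
to(557.1,-182.4,175,100)
st=arm.read_state();C=cam("wrist",st);im,d=optics.get_image("wrist");P=cloud(d,C)
m=(np.hypot(P[...,0]-464,P[...,1]+198.3)<12)&(P[...,2]>118)&(P[...,2]<135);print(m.sum(),np.percentile(P[m][:,2],[10,50,90]),cv2.minEnclosingCircle(P[m][:,:2].astype(np.float32)))
m=(np.hypot(P[...,0]-464,P[...,1]+198.3)<19)&(P[...,2]>70)&(P[...,2]<95);print(np.histogram(P[m][:,2],bins=np.arange(70,96,1))[0])
m=(np.hypot(P[...,0]-480.6,P[...,1]+126.8)<22)&(abs(P[...,2]-76)<4);print("rim2",np.median(P[m][:,2]))
m=(np.hypot(P[...,0]-557,P[...,1]+182)<35)&(abs(P[...,2]-118)<5);q=P[m];print("handle",len(q),cv2.minAreaRect(q[:,:2].astype(np.float32)))
E
```

```text
pos [ 468.5 -200.3  187. ] yaz 100.93 axis [ 0.0109 -0.0074 -0.9999] shift cm [-9.02  0.09  1.28] turn 0.0162 t 19.6833 w 42.9 F [-0.1  0.4 -0.6]
1034 [125.29828412 127.979023   128.96378222] ((463.519775390625, -197.34388732910156), 11.567606925964355)
[ 12  12  11   9  16  43  74  22   8  11  12  12   7  10  13  13  52 273
 236  34   3   8  10   8  11]
rim2 76.16271159545676
handle 1119 ((557.2171020507812, -182.2549285888672), (49.43773651123047, 13.938793182373047), 10.604715347290039)
```

```bash
python3 - <<'E'
from h import *
to(464,-198.6,150,100)
st=arm.read_state();C=cam("wrist",st);im,d=optics.get_image("wrist");P=cloud(d,C)
m=(np.hypot(P[...,0]-557.2,P[...,1]+182.3)<20)&(abs(P[...,2]-118)<5);print("handle z",np.median(P[m][:,2]))
m=(np.hypot(P[...,0]-464,P[...,1]+198.3)<12)&(P[...,2]>122)&(P[...,2]<135);q=P[m]
print("top z",np.histogram(q[:,2],bins=np.arange(122,133,1))[0]);A=np.c_[q[:,:2]-q[:,:2].mean(0),np.ones(len(q))]
k=abs(q[:,2]-np.median(q[:,2]))<1.5;print(np.linalg.lstsq(A[k],q[k,2],rcond=None)[0])
m=(np.hypot(P[...,0]-464,P[...,1]+198.3)<19)&(P[...,2]>84)&(P[...,2]<91);q=P[m];A=np.c_[q[:,:2]-[464,-198.3],np.ones(len(q))];print("collar",np.linalg.lstsq(A,q[:,2],rcond=None)[0])
cv2.imwrite("pics/w6.png",im[40:340,100:420])
E
```

```text
pos [ 468.7 -200.4  187.1] yaz 100.94 axis [ 0.0113 -0.0078 -0.9999] shift cm [0.46 0.3  3.7 ] turn 0.0164 t 19.7333 w 42.4 F [-0.  -0.6 -0.1]
handle z 118.21696050283177
top z [  8   6  37  50  70 316 406 104   7   0]
[ 2.12520404e-02 -3.76347682e-03  1.28113019e+02]
collar [ 3.87144580e-02 -6.64017052e-03  8.81041199e+01]
```

View pics/w6.png

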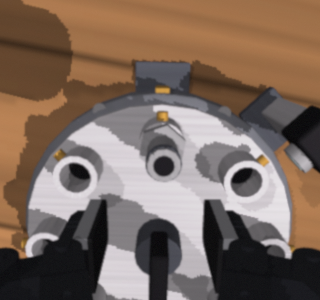

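The view shows the adapter in its pocket at (163,165). It reads about 1.9 mm high (top 128.1 against 126.2 expected), so the catch has not been passed and the neck slipped in the grip. I'll press on its top with shut fingers.

send_rows(steps=[[[0.2, 0.1, 0.5, 0, 0], [0.2, 0.1, 0.7, 0, 0], [0.1, 0.1, 0.7, 0, 0], [0, 0, 0.7, 0, 0], [0, 0, 0.5, 0, 0], [0, 0, 0, 0, 0], [0, 0, 0, 0, 0]]])

```text
clock: 20.37
position: [459.8, -197.9, 148.0]
ee_rot: [-0.095, 0.995, -0.003, 0.0]
contact_force: [-0.1, 0.2, 0.7]
gripper_width: 0.0
```

```bash
python3 -c "
from h import *
to(464,-198.4,129,100)"
```

```text
pos [ 459.8 -197.9  148. ] yaz 100.9 axis [ 0.0011 -0.006  -1.    ] shift cm [-0.41 -0.12  1.9 ] turn 0.0157 t 20.3667 w 0.0 F [-0.1  0.2  0.7]
```

send_rows(steps=[[[-0.2, -0.06, 0.3, 0.01, 0], [-0.18, -0.05, 0.3, 0, 0], [0, 0, 0.3, 0, 0], [0, 0, 0.2, 0, 0], [0, 0, 0, 0, 0], [0, 0, 0, 0, 0]]])

```text
clock: 20.87
position: [465.1, -198.6, 136.1]
ee_rot: [-0.09, 0.996, -0.003, 0.001]
contact_force: [0.6, 0.5, 0.2]
gripper_width: -0.1
```

```bash
python3 -c "
from h import *
to(464,-198.4,129,100)"
```

```text
pos [ 465.1 -198.6  136.1] yaz 100.27 axis [ 0.0021 -0.0064 -1.    ] shift cm [0.1  0.04 0.71] turn 0.0048 t 20.8667 w -0.1 F [0.6 0.5 0.2]
```

send_rows(steps=[[[0.08, 0, 0.2, 0, 0], [0, 0, 0.2, 0, 0], [0, 0, 0.1, 0, 0], [0, 0, 0, 0, 0]]])

```text
clock: 21.2
position: [464.4, -198.8, 131.1]
ee_rot: [-0.09, 0.996, -0.003, 0.001]
contact_force: [0.1, 0.1, 0.4]
gripper_width: -0.0
```

send_rows(steps=[[[0, 0, 0.1, 0, 0], [0, 0, 0.1, 0, 0]]])

```text
clock: 21.37
position: [464.5, -198.9, 129.2]
ee_rot: [-0.09, 0.996, -0.003, 0.002]
contact_force: [0.4, 0.4, 0.5]
gripper_width: -0.2
```

send_rows(steps=[[[0, 0, 0.1, 0, 0], [0, 0, 0.1, 0, 0]]])

```text
clock: 21.53
position: [465.1, -199.1, 127.7]
ee_rot: [-0.09, 0.996, -0.004, 0.002]
contact_force: [0.5, -0.1, 5.9]
gripper_width: -0.2
```

Contact at about 127.7 mm. Pressing harder in small steps.

send_rows(steps=[[[0.03, 0, 0.2, 0, 0]]])

```text
clock: 21.62
position: [466.3, -199.8, 127.4]
ee_rot: [-0.091, 0.996, -0.005, 0.004]
contact_force: [-2.5, 0.2, 13.2]
gripper_width: -0.4
```

send_rows(steps=[[[0.03, 0, 0.25, 0, 0]]])

```text
clock: 21.7
position: [467.9, -200.5, 127.1]
ee_rot: [-0.091, 0.996, -0.006, 0.006]
contact_force: [-0.7, -0.8, 10.9]
gripper_width: -0.1
```

send_rows(steps=[[[0.03, 0, 0.3, 0, 0]]])

```text
clock: 21.78
position: [469.1, -201.3, 126.7]
ee_rot: [-0.092, 0.996, -0.007, 0.007]
contact_force: [-5.3, 1.6, 19.9]
gripper_width: -0.1
```

send_rows(steps=[[[0.03, 0, 0.33, 0, 0]]])

```text
clock: 21.87
position: [469.3, -202.0, 126.6]
ee_rot: [-0.093, 0.996, -0.008, 0.007]
contact_force: [-8.7, 5.3, 24.9]
gripper_width: -0.2
```

The tip slides outward under load, so I'm backing off, recentring and pressing with a counter-shift.

send_rows(steps=[[[0, 0, -0.3, 0, 0], [0.25, 0.2, -0.1, 0, 0], [0.25, 0.15, 0, 0, 0], [0, 0, 0, 0, 0], [0, 0, 0, 0, 0]]])

```text
clock: 22.28
position: [463.2, -199.1, 131.7]
ee_rot: [-0.093, 0.996, -0.009, 0.008]
contact_force: [1.0, -0.3, 0.5]
gripper_width: -0.0
```

```bash
python3 -c "
from h import *
to(464,-198.4,128,100)"
```

```text
pos [ 463.2 -199.1  131.7] yaz 100.65 axis [ 0.0185 -0.0155 -0.9997] shift cm [-0.09  0.06  0.37] turn 0.0114 t 22.2833 w -0.0 F [ 1.  -0.3  0.5]
```

send_rows(steps=[[[0, 0.05, 0.2, 0, 0], [0, 0, 0.2, 0, 0], [0.02, 0.02, 0.1, 0, 0]]])

```text
clock: 22.53
position: [462.9, -198.8, 126.8]
ee_rot: [-0.093, 0.996, -0.009, 0.008]
contact_force: [-4.0, 2.1, 13.9]
gripper_width: 0.1
```

send_rows(steps=[[[0.08, 0.04, 0.2, 0, 0]]])

```text
clock: 22.62
position: [462.7, -199.1, 126.7]
ee_rot: [-0.094, 0.995, -0.01, 0.008]
contact_force: [-4.8, 3.0, 19.0]
gripper_width: 0.1
```

send_rows(steps=[[[0.14, 0.08, 0.28, 0, 0]]])

```text
clock: 22.7
position: [462.4, -199.2, 126.6]
ee_rot: [-0.095, 0.995, -0.011, 0.009]
contact_force: [-5.8, 2.4, 21.0]
gripper_width: 0.0
```

send_rows(steps=[[[0.14, 0.08, 0.32, 0, 0]]])

```text
clock: 22.78
position: [462.2, -199.3, 126.5]
ee_rot: [-0.096, 0.995, -0.012, 0.01]
contact_force: [-4.7, 4.5, 21.9]
gripper_width: 0.0
```

Stiff at 126.5 now, which suggests it is home. Lifting to measure.

send_rows(steps=[[[0, 0, -0.5, 0, 0], [0, 0, -0.8, 0, 0], [0, 0, -0.9, 0, 0.3], [0, 0, -0.9, 0, 0.5], [0, 0, -0.9, 0, 0.5], [0, 0, -0.9, 0, 0.5], [0, 0, -0.4, 0, 0.5], [0, 0, 0, 0, 0.5], [0, 0, 0, 0, 0.5]]])

```text
clock: 23.53
position: [461.3, -197.9, 184.6]
ee_rot: [-0.096, 0.995, -0.012, 0.011]
contact_force: [0.6, -0.3, -0.4]
gripper_width: 42.9
```

```bash
cat > chk.py <<'E'
from h import *
to(557.2,-182.3,160,100)
st=arm.read_state();C=cam("wrist",st);im,d=optics.get_image("wrist");P=cloud(d,C)
m=(np.hypot(P[...,0]-557.2,P[...,1]+182.3)<20)&(abs(P[...,2]-118)<5);q=P[m];print("handle z",np.median(q[:,2]),cv2.minAreaRect(P[(np.hypot(P[...,0]-557.2,P[...,1]+182.3)<35)&(abs(P[...,2]-118)<4)][:,:2].astype(np.float32)))
m=(np.hypot(P[...,0]-464,P[...,1]+198.3)<12)&(P[...,2]>122)&(P[...,2]<135);q=P[m]
print("top z",np.histogram(q[:,2],bins=np.arange(122,133,1))[0]);A=np.c_[q[:,:2]-q[:,:2].mean(0),np.ones(len(q))]
k=abs(q[:,2]-np.median(q[:,2]))<1.5;print(np.linalg.lstsq(A[k],q[k,2],rcond=None)[0])
m=(np.hypot(P[...,0]-464,P[...,1]+198.3)<19)&(P[...,2]>83)&(P[...,2]<91);q=P[m];A=np.c_[q[:,:2]-[464,-198.3],np.ones(len(q))];print("collar",np.linalg.lstsq(A,q[:,2],rcond=None)[0],np.median(q[:,2]))
m=(np.hypot(P[...,0]-480.6,P[...,1]+126.8)<22)&(abs(P[...,2]-76)<4);print("rim2",np.median(P[m][:,2]))
cv2.imwrite("pics/chk.png",cv2.resize(im[60:240,160:400],None,fx=3,fy=3,interpolation=cv2.INTER_CUBIC))
E
python3 chk.py
```

```text
pos [ 461.3 -197.9  184.6] yaz 101.0 axis [ 0.0233 -0.0225 -0.9995] shift cm [-9.66 -0.23  2.65] turn 0.0175 t 23.5333 w 42.9 F [ 0.6 -0.3 -0.4]
handle z 118.23377236553159 ((555.2966918945312, -182.32952880859375), (45.14689254760742, 13.683136940002441), 10.338687896728516)
top z [  8  50  45 117 397 306  45   1   0   0]
[2.76818830e-03 1.21720744e-02 1.26785214e+02]
collar [-3.32996420e-03  1.40314949e-02  8.67610974e+01] 86.81435505450844
rim2 76.20203187872477
```

send_rows(steps=[[[-0.9, 0, -0.9, 0.01, 0.5], [-0.9, 0, -0.9, 0, 0.5], [-0.9, 0, -0.9, 0, 0.5], [-0.9, 0, -0.9, 0, 0.5], [-0.9, 0, -0.9, 0, 0.5], [-0.9, 0, -0.9, 0, 0.5], [-0.9, 0, -0.9, 0, 0.5], [-0.6, 0, -0.6, 0, 0.5], [0, 0, 0, 0, 0.5], [0, 0, 0, 0, 0.5]]])

```text
clock: 24.42
position: [526.4, -182.7, 249.9]
ee_rot: [-0.09, 0.996, -0.01, 0.002]
contact_force: [-1.4, -0.4, -0.1]
gripper_width: 42.4
```

```bash
python3 - <<'E'
from h import *
to(557.2,-182.3,160,100)
st=arm.read_state();C=cam("wrist",st);im,d=optics.get_image("wrist");P=cloud(d,C)
ph=np.radians(10)
for k in range(8):
    a=np.pi+ph-k*np.pi/4;c=np.array([557.2+95*np.cos(a),-182.3+95*np.sin(a)])
    o=[]
    for l,h,r in((123,131,12),(83,91,18),(73,79,19)):
        m=(np.hypot(*(P[...,:2]-c).transpose(2,0,1))<r)&(P[...,2]>l)&(P[...,2]<h);o+=[m.sum(),round(float(np.median(P[m][:,2])),2) if m.sum()>20 else None]
    print(k,c.round(1),o)
cv2.imwrite("pics/w7.png",im)
E
```

```text
pos [ 526.4 -182.7  249.9] yaz 100.31 axis [ 0.0067 -0.0192 -0.9998] shift cm [-3.01 -0.34  9.01] turn 0.0054 t 24.4167 w 42.4 F [-1.4 -0.4 -0.1]
0 [ 463.6 -198.8] [np.int64(674), 126.88, np.int64(431), 86.96, np.int64(122), 76.6]
1 [ 479.4 -127.8] [np.int64(0), None, np.int64(0), None, np.int64(605), 76.32]
2 [540.7 -88.7] [np.int64(0), None, np.int64(0), None, np.int64(570), 76.21]
3 [ 611.7 -104.5] [np.int64(0), None, np.int64(0), None, np.int64(5), None]
4 [ 650.8 -165.8] [np.int64(408), 126.31, np.int64(384), 86.45, np.int64(160), 76.08]
5 [ 635.  -236.8] [np.int64(0), None, np.int64(0), None, np.int64(1), None]
6 [ 573.7 -275.9] [np.int64(0), None, np.int64(0), None, np.int64(576), 76.18]
7 [ 502.7 -260.1] [np.int64(0), None, np.int64(0), None, np.int64(622), 76.4]
```

View pics/w7.png

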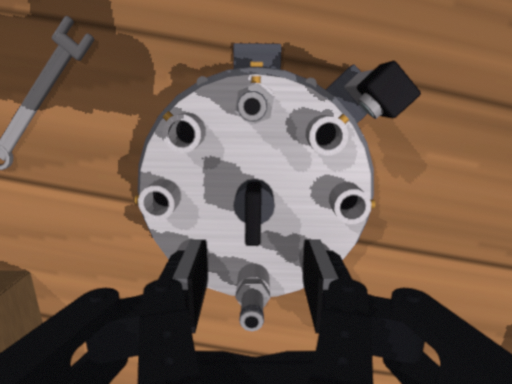

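The loaded adapter at (252,103) reads about 0.4 mm higher than the fixed one at (252,318) (126.9 against 126.3): past the catch but not clearly flush. One more firm, centred press.

send_rows(steps=[[[0.9, 0, 1.2, 0, 0], [0.9, 0.1, 1.2, 0, 0], [0.9, 0.1, 1.2, 0, 0], [0.9, 0.1, 1.2, 0, 0], [0.9, 0, 1.2, 0, 0], [0.9, 0, 1.2, 0, 0], [0.3, 0, 1, 0, 0], [0, 0, 0.6, 0, 0], [0, 0, 0, 0, 0], [0, 0, 0, 0, 0]]])

```text
clock: 25.3
position: [459.3, -192.2, 152.8]
ee_rot: [-0.088, 0.996, -0.008, -0.003]
contact_force: [0.2, -0.1, 0.7]
gripper_width: 0.1
```

```bash
python3 -c "
from h import *
to(463.7,-198.4,129,100)"
```

```text
pos [ 459.3 -192.2  152.8] yaz 100.14 axis [-0.0042 -0.0171 -0.9998] shift cm [-0.34 -0.65  2.38] turn 0.0025 t 25.3 w 0.1 F [ 0.2 -0.1  0.7]
```

send_rows(steps=[[[-0.15, -0.25, 0.5, 0, 0], [-0.15, -0.25, 0.5, 0, 0], [0, -0.1, 0.5, 0, 0], [0, 0, 0.2, 0, 0], [0, 0, 0, 0, 0], [0, 0, 0, 0, 0]]])

```text
clock: 25.8
position: [466.1, -198.7, 135.5]
ee_rot: [-0.089, 0.996, -0.009, -0.001]
contact_force: [-0.3, 1.0, -0.1]
gripper_width: 0.1
```

```bash
python3 -c "
from h import *
to(463.7,-198.4,129,100)"
```

```text
pos [ 466.1 -198.7  135.5] yaz 100.18 axis [-7.000e-04 -1.790e-02 -9.998e-01] shift cm [0.22 0.09 0.65] turn 0.0031 t 25.8 w 0.1 F [-0.3  1.  -0.1]
```

send_rows(steps=[[[0.15, 0.03, 0.2, 0, 0], [0.05, 0.03, 0.2, 0, 0], [0, 0, 0.1, 0, 0], [0, 0, 0.1, 0, 0], [0.02, 0.02, 0.1, 0, 0]]])

```text
clock: 26.22
position: [464.0, -198.4, 128.5]
ee_rot: [-0.089, 0.996, -0.009, -0.0]
contact_force: [-1.0, -0.0, -0.2]
gripper_width: -0.0
```

send_rows(steps=[[[0.08, 0.04, 0.2, 0, 0]]])

```text
clock: 26.3
position: [463.4, -198.2, 126.6]
ee_rot: [-0.089, 0.996, -0.009, -0.0]
contact_force: [0.1, 1.1, 3.5]
gripper_width: -0.0
```

send_rows(steps=[[[0.14, 0.08, 0.32, 0, 0]]])

```text
clock: 26.38
position: [463.1, -198.2, 125.9]
ee_rot: [-0.09, 0.996, -0.01, 0.001]
contact_force: [-5.9, 6.3, 30.3]
gripper_width: 0.1
```

send_rows(steps=[[[0.16, 0.08, 0.45, 0, 0]]])

```text
clock: 26.47
position: [463.1, -198.3, 125.8]
ee_rot: [-0.091, 0.996, -0.012, 0.003]
contact_force: [-8.4, 5.3, 34.5]
gripper_width: 0.1
```

send_rows(steps=[[[0.16, 0.08, 0.5, 0, 0]]])

```text
clock: 26.55
position: [463.2, -198.6, 125.9]
ee_rot: [-0.093, 0.996, -0.014, 0.005]
contact_force: [-7.5, 6.0, 31.5]
gripper_width: -0.4
```

Hard stop at 125.9 mm with about 34 N: home. Now to the handle.

send_rows(steps=[[[0, 0, -0.5, 0, 0], [0, 0, -0.8, 0, 0], [0, 0, -0.9, 0, 0.2], [0, 0, -0.9, 0, 0.4], [-0.9, 0, -0.9, 0, 0.5], [-0.9, 0, -0.9, 0, 0.5], [-0.9, 0, -0.9, 0, 0.5], [-0.9, 0, -0.9, 0, 0.5], [-0.9, 0, -0.9, 0, 0.5], [-0.9, 0, -0.9, 0, 0.5]]])

```text
clock: 27.38
position: [513.9, -185.7, 217.9]
ee_rot: [-0.092, 0.996, -0.013, 0.003]
contact_force: [0.3, 0.6, 0.1]
gripper_width: 42.7
```

send_rows(steps=[[[-0.7, 0, -0.4, 0, 0.5], [0, 0, 0, 0, 0.5], [0, 0, 0, 0, 0.5]]])

```text
clock: 27.63
position: [523.3, -184.1, 223.9]
ee_rot: [-0.092, 0.996, -0.013, 0.005]
contact_force: [0.7, 0.0, -1.5]
gripper_width: 42.9
```

```bash
cat > all.py <<'E'
from h import *
to(557.2,-182.3,130,100)
st=arm.read_state();C=cam("wrist",st);im,d=optics.get_image("wrist");P=cloud(d,C)
q=P[(np.hypot(P[...,0]-557.2,P[...,1]+182.3)<32)&(abs(P[...,2]-118)<3)];print("handle",cv2.minAreaRect(q[:,:2].astype(np.float32)))
for k in range(8):
    a=np.pi+np.radians(10)-k*np.pi/4;c=np.array([557.2+95*np.cos(a),-182.3+95*np.sin(a)])
    o=[]
    for l,h,r in((123,131,12),(83,91,18),(73,79,19)):
        m=(np.hypot(*(P[...,:2]-c).transpose(2,0,1))<r)&(P[...,2]>l)&(P[...,2]<h);q=P[m]
        o+=[int(m.sum())]
        if m.sum()>50:(x,y),R_=cv2.minEnclosingCircle(q[:,:2].astype(np.float32));o+=[round(float(np.median(q[:,2])),2),round(x,1),round(y,1),round(R_,1)]
    print(k,c.round(1),o)
cv2.imwrite("pics/all.png",im)
E
python3 all.py
```

```text
pos [ 523.3 -184.1  223.9] yaz 100.54 axis [ 0.0123 -0.0251 -0.9996] shift cm [-3.29 -0.19  9.42] turn 0.0095 t 27.6333 w 42.9 F [ 0.7  0.  -1.5]
handle ((557.545166015625, -182.06069946289062), (49.65727615356445, 13.359971046447754), 10.014557838439941)
0 [ 463.6 -198.8] [837, 126.54, 465.1, -198.1, 11.4, 497, 86.44, 464.9, -198.2, 17.7, 138, 76.4, 464.7, -197.9, 17.9]
1 [ 479.4 -127.8] [0, 0, 726, 76.35, 481.1, -126.5, 18.0]
2 [540.7 -88.7] [0, 0, 657, 76.24, 542.1, -88.3, 18.0]
3 [ 611.7 -104.5] [0, 0, 0]
4 [ 650.8 -165.8] [470, 126.46, 650.8, -166.4, 11.1, 421, 86.41, 650.5, -166.5, 17.2, 191, 76.4, 649.2, -166.6, 17.2]
5 [ 635.  -236.8] [0, 0, 0]
6 [ 573.7 -275.9] [0, 0, 667, 76.22, 573.6, -275.6, 18.3]
7 [ 502.7 -260.1] [0, 0, 717, 76.4, 503.2, -258.9, 17.9]
```

The loaded adapter now reads 126.54/86.44 mm (top/collar), against 126.46/86.41 for the fixed one: flush. Descending on the handle.

send_rows(steps=[[[-0.5, 0, 0.9, 0.01, 0.5], [-0.5, 0, 0.9, 0, 0.5], [-0.5, 0, 0.9, 0, 0.5], [-0.5, 0, 0.9, 0, 0.5], [-0.5, 0, 0.9, 0, 0.5], [-0.3, 0, 0.9, 0, 0.5], [0, 0, 0.9, 0, 0.5], [0, 0, 0.8, 0, 0.5], [0, 0, 0, 0, 0.5], [0, 0, 0, 0, 0.5]]])

```text
clock: 28.52
position: [550.2, -180.7, 139.7]
ee_rot: [-0.086, 0.996, -0.012, -0.001]
contact_force: [-0.2, 0.3, 0.4]
gripper_width: 43.1
```

```bash
python3 -c "
from h import *
to(557.3,-182.2,90,100)"
```

```text
pos [ 550.2 -180.7  139.7] yaz 99.84 axis [ 6.000e-04 -2.370e-02 -9.997e-01] shift cm [-0.69 -0.16  4.97] turn -0.0027 t 28.5167 w 43.1 F [-0.2  0.3  0.4]
```

send_rows(steps=[[[-0.35, -0.08, 0.6, 0, 0.5], [-0.3, -0.08, 0.7, 0, 0.5], [0, 0, 0.7, 0, 0.5], [0, 0, 0.7, 0, 0.5], [0, 0, 0.7, 0, 0.5], [0, 0, 0.6, 0, 0.5], [0, 0, 0.2, 0, 0.5], [0, 0, 0, 0, 0.5], [0, 0, 0, 0, 0.5]]])

```text
clock: 29.27
position: [558.0, -182.6, 94.4]
ee_rot: [-0.086, 0.996, -0.012, 0.0]
contact_force: [-0.2, 0.1, -0.6]
gripper_width: 42.8
```

```bash
python3 -c "
from h import *
to(557.3,-182.2,90,100)"
```

```text
pos [ 558.  -182.6   94.4] yaz 99.83 axis [ 0.0029 -0.024  -0.9997] shift cm [0.06 0.06 0.44] turn -0.003 t 29.2667 w 42.8 F [-0.2  0.1 -0.6]
```

send_rows(steps=[[[0.04, 0.04, 0.4, 0, 0.5], [0, 0, 0, 0, 0.3], [0, 0, 0, 0, 0.1], [0, 0, 0, 0, 0], [0, 0, 0, 0, 0], [0, 0, 0, 0, 0], [0, 0, 0, 0, 0]]])

```text
clock: 29.85
position: [557.9, -182.2, 90.9]
ee_rot: [-0.084, 0.996, -0.011, 0.002]
contact_force: [0.6, -0.9, -0.5]
gripper_width: 13.0
```

send_rows(steps=[[[0, 0, 0, 0.06, 0], [0, 0, 0, 0.1, 0], [0, 0, 0, 0.1, 0], [0, 0, 0, 0.1, 0]]])

```text
clock: 30.18
position: [557.9, -182.1, 90.8]
ee_rot: [0.099, 0.995, -0.011, 0.003]
contact_force: [1.1, -1.3, -1.3]
gripper_width: 13.1
```

```bash
python3 -c "
from h import *
to(557.3,-182.2,90,55)"
```

```text
pos [ 557.9 -182.1   90.8] yaz 78.63 axis [ 0.0042 -0.0231 -0.9997] shift cm [ 0.05 -0.02  0.08] turn 0.4125 t 30.1833 w 13.1 F [ 1.1 -1.3 -1.3]
```

send_rows(steps=[[[0, 0, 0, 0.1, 0], [0, 0, 0, 0.1, 0], [0, 0, 0, 0.1, 0], [0, 0, 0, 0.08, 0], [0, 0, 0, 0, 0]]])

```text
clock: 30.6
position: [558.0, -182.0, 90.8]
ee_rot: [0.296, 0.955, -0.01, 0.006]
contact_force: [0.4, -1.1, -0.8]
gripper_width: 13.0
```

```bash
python3 -c "
from h import *
to(557.3,-182.2,90,55);print(arm.read_state()['joints'].round(2),arm.read_state()['wrist_torque'])"
```

```text
pos [ 558.  -182.    90.8] yaz 55.57 axis [ 0.0046 -0.0224 -0.9997] shift cm [ 0.05 -0.05  0.08] turn 0.0099 t 30.6 w 13.0 F [ 0.4 -1.1 -0.8]
[-0.03  0.45 -0.29  0.03 -0.83 -2.16] [ 0.49814481 -0.05018463 -0.3960352 ]
```

send_rows(steps=[[[0, 0, 0, 0.01, 0], [0, 0, 0, 0, 0], [0, 0, 0, 0, 0.3], [0, 0, 0, 0, 0.5], [0, 0, 0, 0, 0.5], [0, 0, 0, 0, 0.5], [0, 0, -0.5, 0, 0.5], [0, 0, -0.8, 0, 0.5], [0, 0, -0.9, 0, 0.5], [0, 0, -0.9, 0, 0.5]]])

```text
clock: 31.43
position: [557.2, -181.4, 123.4]
ee_rot: [0.296, 0.955, -0.011, 0.004]
contact_force: [0.2, -0.3, -0.7]
gripper_width: 42.9
```

send_rows(steps=[[[0, 0, -1, 0, 0.5], [0, 0, -1, 0, 0.5], [0, 0, -1, 0, 0.5], [0, 0, -1, 0, 0.5], [0, 0, -1, 0, 0.5], [0, 0, -1, 0, 0.5], [0, 0, -1, 0, 0.5], [0, 0, -1, 0, 0.5], [0, 0, 0, 0, 0.5], [0, 0, 0, 0, 0.5]]])

```text
clock: 32.27
position: [559.3, -179.5, 221.6]
ee_rot: [0.295, 0.955, -0.01, 0.012]
contact_force: [0.4, 0.4, -0.9]
gripper_width: 42.8
```

```bash
python3 all.py; python3 - <<'E'
from h import *
for n,C,A in(("top",cam("top"),"top.npz"),("scene",cam("scene"),"scene.npz")):
    im,d=optics.get_image(n);P=cloud(d,C)
    for l,c in(("wide",(443,170.5)),("slim old",(600,171))):
        m=(np.hypot(P[...,0]-c[0],P[...,1]-c[1])<28)&(abs(P[...,2]-78)<7);q=P[m];print(n,l,len(q),cv2.minEnclosingCircle(q[:,:2].astype(np.float32)) if len(q) else "")
E
```

```text
pos [ 559.3 -179.5  221.6] yaz 55.67 axis [ 0.0177 -0.0259 -0.9995] shift cm [ 0.28 -0.24  9.16] turn -0.7736 t 32.2667 w 42.8 F [ 0.4  0.4 -0.9]
handle ((557.6874389648438, -181.72349548339844), (13.796676635742188, 50.13459777832031), 54.56779479980469)
0 [ 463.6 -198.8] [0, 0, 785, 76.34, 464.5, -197.4, 17.9]
1 [ 479.4 -127.8] [939, 126.49, 480.7, -126.9, 11.3, 529, 86.37, 480.6, -127.2, 17.5, 126, 76.31, 480.6, -126.6, 17.7]
2 [540.7 -88.7] [0, 0, 809, 76.35, 542.5, -88.3, 17.7]
3 [ 611.7 -104.5] [0, 0, 695, 76.32, 612.8, -104.4, 17.9]
4 [ 650.8 -165.8] [19, 267, 86.37, 649.4, -159.7, 14.5, 140, 76.33, 644.5, -160.8, 15.2]
5 [ 635.  -236.8] [523, 126.38, 635.2, -236.7, 11.5, 479, 86.44, 634.6, -236.3, 17.5, 184, 76.36, 633.1, -236.1, 17.5]
6 [ 573.7 -275.9] [172, 126.36, 569.3, -277.1, 9.2, 312, 86.38, 569.1, -274.1, 15.9, 147, 76.18, 568.2, -270.9, 16.6]
7 [ 502.7 -260.1] [0, 0, 682, 76.33, 503.1, -259.0, 17.8]
top wide 87 ((441.1592102050781, 169.7520751953125), 15.311549186706543)
top slim old 0 
scene wide 91 ((447.2320861816406, 171.94949340820312), 18.333906173706055)
scene slim old 0
```

View pics/all.png

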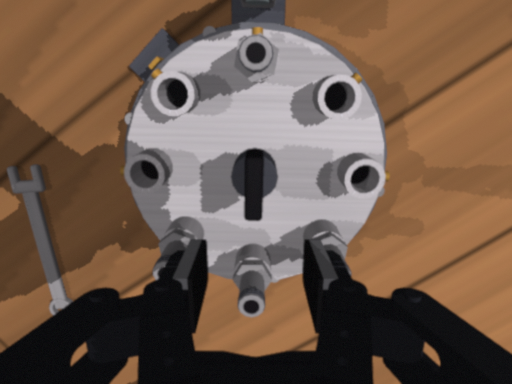

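The final view shows the loaded adapter at (255,53) in front of the gauge post, flush, and the handle turned one click (10.0° to −35.4°) and released.

```bash
python3 -c "
from bench import job
print(job.job_done())"
```

```text
the job is handed in; nothing more can be done
None
```

The slim adapter is pressed home in the pocket, the dial is turned one click clockwise, and the adapter rests at the gauge head. I handed the job in at about 32 s with the gripper open and clear.

**Pressing:** The first press went home, but when the fingers opened the adapter was left about 1.9 mm high. I pressed twice more on its top with shut fingers. The second of these still left it about 0.4 mm high. The last hit a hard stop at about 35 N, the highest vertical force I read.

**Last checks:**
- **Height:** the loaded adapter's top reads 126.5 mm and its collar 86.4 mm, against 126.4 mm and 86.4 mm for the fixed adapters.
- **Position:** it sits at (480.7, -126.9), within about 1 mm of where the gauge-station pocket stood before the turn.
- **Dial:** the handle's angle changed by 45.4°, which is one click within measuring error.
- **Other parts:** the wide adapter did not move, within measuring error (about 2 mm). I did not remeasure the nut or the spanner, but the arm never went near them.

Two things were not as expected. The tool tilted by up to 3° after fast moves, and I undid that before inserting. The collar was never viewed from the side, so flushness rests on the depth readings and the hard stop.

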